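Put three bench tools back on their own plates

TASK

The timer, the stand loupe and the cleaning brush have been put back on each other's base plates. Move each one to the plate of its own shape - the boxy timer on the square plate with its sides parallel to the plate's, the round loupe on the round plate, the long brush on the long plate and lengthwise along it - each upright and centred. The ribbed mat is a free spot that you may use on the way; do not tip anything over, and leave the other things on the bench where they are.

Things in the scene. Friction and masses are not known exactly. Their poses are not given: they have to be found in the camera images.
- timer: White flat count-down timer with a dark display and three buttons on top, 60 (x) x 66 (y) mm, 23 mm high (sides straight up to 20 mm); 0.09 kg or so. Origin: centre of its underside; z up. Stands at the start on the round plate. Grip it from above across its 60 mm (x) or 66 mm (y) sides.
- loupe: Black round stand loupe (magnifier), 37 mm across at top and foot, slightly waisted (34 mm), 40 mm high, 0.05 kg or so. Origin: centre of its underside; z up. Stands at the start on the long plate. Grip it from above across the diameter.
- brush: Yellow cleaning brush lying bristles down, 34 (x) x 100 (y, its length) mm, 30 mm high: stiff bristles (26 mm wide) from 0 to 16 mm, yellow back from 16 to 30 mm; 0.06 kg or so. Origin: centre of the underside of the bristles; z up. Lies at the start on the square plate. Grip its back across the 34 mm.
- plate_square: Blue flat square base plate, 96 x 96 mm, 5 mm thick, thin white line near the edge, fixed to the bench. The timer's place. Origin: centre of its underside, at bench height z = 0; x and y along its sides; its flat top is at z = 5 mm.
- plate_long: Blue flat oblong base plate, 62 (x) x 132 (y, its length) mm, 5 mm thick, thin white line near the edge, fixed to the bench. The brush's place. Origin: centre of its underside, at z = 0; its flat top is at z = 5 mm.
- plate_round: Blue flat round base plate, 110 mm across, 5 mm thick, thin white ring near the edge, fixed to the bench. The loupe's place. Origin: centre of its underside, at z = 0; its flat top is at z = 5 mm.
- spare_mat: Dark rubber mat with ribs, 105 (x) x 115 (y) mm, top at z = 4 mm, fixed to the bench and empty at the start: a free spot. Origin: centre of its underside, at z = 0.
- dropper: Bystander, to be left alone: small upright amber bottle with a black cap, 34 mm across, 85 mm high. Origin: centre of its underside.
- blue_cap: Bystander, to be left alone: blue screw cap lying open side up, 42 mm across, 19 mm high. Origin: centre of its underside.
- specimen: Bystander, to be left alone: small black cylindrical specimen, 30 mm across, 18 mm high. Origin: centre of its underside. (Fixed round the work: a tall grinding machine to the right, at x > 0.42 and y < -0.13, which the arm must not sweep through; a low closed case behind, at x > 0.58; small bottles farther back, at x > 0.69.)
There are look-alikes about, which are no part of the job. Several things look just like the loupe: the one meant starts farthest to the robot's right.

How it is judged:
By the outcome, as a careful person would: the job done as asked, in the order asked, and still so for the second after the job is handed in, with the robot touching nothing.
It also fails if it takes over 106 s, if anything falls off the work surface, if the arm or the gripper's body presses on something with over 40 N, if the wrist force passes 120 N, or if a joint passes its speed limit or range.

ROBOT

A 6-joint arm with a two-finger parallel gripper is mounted at the origin on a cart in front of the work surface, level with it; the furniture and walls round the work are solid. World frame = base frame: x ahead of the robot, y to its left, z up, the work surface at z = 0. Lengths are in m, angles in rad, forces in N, time in s.
With the tool pointing down it reaches from about 0.375 to 0.9 m from the base axis. Payload 3.1 kg.
Tool frame: the origin (TCP) lies between the finger pads; the fingertips stand manip.finger_overhang ahead of it and the grasp point (between the pads) lies 5 mm behind it (manip.finger_overhang is the distance from the TCP to the fingertips, in m); z points along the fingers, y is the line along which they close (so a half turn about z gives the same grasp; the last joint's range is limited). The gripper opens to 85 mm and grips with 20 to 120 N. Pads are 22 mm wide; open, the fingers measure 114 mm over their backs; the gripper's body (76 mm by 85 mm) begins 54 mm behind the grasp point. The pads swing forward as they close: fully open they stand 13 mm farther back than shut.
Start: joints at [-1.405, 0.527, 1.433, -0, 1.181, -0.178], TCP at [0.211, -0.588, 0.216] pointing down, gripper open.
Joint ranges: [-3.08, 3.08], [-0.75, 2.2], [0.22, 2.44], [-1.43, 4.57], [0, 2.65], [-2.85, 2.85]. Speed limits (rad/s): [2.79, 2.79, 3.14, 3.14, 3.14, 3.14].

INTERFACE

Orientations are given as a unit quaternion [x, y, z, w].
In Python, from station import manip gives the robot as it stands.
- The arm moves only by the tool drive_tool, never from a script. Its argument "plan" is a list of rows, each a list of 7 numbers: the shift along the tool's x, y, z in m, then the turn, a rotation vector about the tool's x, y, z in degrees, then the opening, from -1 (shut) to 1 (fully open). In form: [[x, y, z, wx, wy, wz, gripper], ...]. A call has 1 to 10 rows; each row shifts and turns the commanded pose from where the row before left it, along the tool's axes as they then stand; what a row does not reach is not made up. A row lasts 1/10 s, in which the tool goes at most 50 mm and 8.59 degrees, less where a joint would pass 70% of its speed; a pose out of reach is approached as far as the arm can. A call is refused whole if a number of a shift passes 0.05 or a number of a turn 8.59, either way. A call with a gripper value outside its range is refused whole. The fingers move at their own pace and stop on an object; "newtons" is the grip in N (left out, the last holds). Time passes only in rows, so rows that do not move let the fingers close. It gives the time, the measured TCP pose, the force, the opening and the grip force at its end, in the units of the state.
- manip.sense(): the state, without advancing time (a new reading comes with each control period).
- manip.snapshot(name): name is "scene" or "top" or "wrist"; returns a dict with "image" (480x640x3 uint8, red, green, blue), "z_map" (480x640 float32, m along the optical axis (not along the pixel's ray), 0 where there is no reading), "fov_y" (degrees; the focal length in pixels is half the picture's height over the tangent of half this angle, whatever the lens; pixels are square), "cx", "cy" (the principal point, pixels), "extrinsics" (4x4, takes a point from camera to world coordinates); the wrist camera has in their place "mount" (4x4, takes a point from camera to tool coordinates, whose origin is the TCP and whose axes are the flange's). Camera axes: x right, y up, looking along -z (the intrinsics and any distortion apply to the point x, -y, -z); pixel columns grow to the right and rows downward; lengths in m; the calibration is good to about 2 mm. The wrist camera is an equidistant fisheye: a pixel r from the principal point sees the ray r / f radians off the axis. A picture is of the moment at which its call begins: read the wrist's pose just before it.
- manip.sign_off(): hands the job in; it is judged then, once.
The state is a dict: "t": time; "q": joint angles; "qd": joint speeds; "tau": joint torques, N m; "tcp_pos": TCP position; "tool_rot": TCP orientation; "force": force on the tool from outside, world axes, zero at the start; "ft_torque": the same for the moment, N m; "finger_gap": opening from 0.0 (shut) to 1.0 (fully open); "gripper_force": force on a finger pad.
Only numpy, scipy, OpenCV 4.12 (cv2) and the standard library are available. Lean on these libraries where they do the work, as an engineer would, in place of code of your own. Each camera call takes 0.05 s, during which the arm holds its last target. There are 200 camera calls.

## Working session

There is one attempt and no reset: what is moved stays moved. The work goes in short steps, Python scripts to look and compute and a tool call to move; the robot and the scene stay as the last step left them, time stands still between calls to the robot, and variables do not carry over. Pictures are saved under pics/ and viewed, at most 14 in all, crops included, and the job is handed in when it is done.

Besides the shell and the picture viewer there is one more tool, called after "Call:" as name(argument=value, ...) on one line, values as JSON. drive_tool: Moves the arm, as the interface text tells. Its arguments: {"type":"object","properties":{"plan":{"type":"array"},"newtons":{"type":"number"}},"required":["plan"]}

```bash
mkdir -p pics; ls; cat > h.py <<'E'
import numpy as np, cv2, pickle
from station import manip
def snap(n,tag):
    s=manip.sense(); d=manip.snapshot(n); d['s']=s
    pickle.dump(d,open(f'pics/{tag}.pkl','wb')); cv2.imwrite(f'pics/{tag}.png',d['image'][:,:,::-1]); return d
def load(tag): return pickle.load(open(f'pics/{tag}.pkl','rb'))
def w(d,u,v,z=None):
    "pixel -> world, on plane z, or by depth"
    f=240/np.tan(np.radians(d['fov_y']/2)); E=d['extrinsics']
    r=np.array([(u-d['cx'])/f,-(v-d['cy'])/f,-1.])
    R=E[:3,:3]@r; o=E[:3,3]
    k=d['z_map'][int(round(v)),int(round(u))] if z is None else (z-o[2])/R[2]
    return o+k*R
E
python3 - <<'E'
from h import *
print(manip.finger_overhang, manip.sense())
for n in('scene','top'):
    d=snap(n,n+'0'); print(n,{k:(v if k not in('image','z_map') else v.shape) for k,v in d.items() if k!='s'})
E
```

```text
pics
0.014 {'t': 0.0, 'q': array([-1.40447852e+00,  5.28458852e-01,  1.43390895e+00, -4.46225365e-05,
        1.18142683e+00, -1.78528383e-01]), 'qd': array([0.00029316, 0.00064979, 0.00029442, 0.00173472, 0.00088331,
       0.00218823]), 'tau': array([ 1.69234554e-03, -4.42347801e+01, -1.78023165e+01, -2.28951385e-04,
        8.41343834e-03,  2.55350834e-06]), 'tcp_pos': array([ 0.21115302, -0.58744162,  0.21543605]), 'tool_rot': array([ 9.85169874e-01,  1.71578279e-01, -1.39096963e-05, -1.10109580e-03]), 'force': array([ 0.63695684, -0.95862892, -0.69551059]), 'ft_torque': array([-0.01007529,  0.02762067,  0.00743419]), 'gripper_force': 0.0, 'finger_gap': 0.9977507466293367}
scene {'image': (480, 640, 3), 'z_map': (480, 640), 'fov_y': 54.96684086041584, 'cx': 323.2642891437901, 'cy': 249.99577608447404, 'extrinsics': array([[-0.78084264,  0.46595411, -0.41613885,  0.24268908],
       [-0.62465617, -0.5924101 ,  0.50877789,  0.69279137],
       [-0.00945771,  0.65721917,  0.75364017,  0.72837609],
       [ 0.        ,  0.        ,  0.        ,  1.        ]])}
top {'image': (480, 640, 3), 'z_map': (480, 640), 'fov_y': 43.93136729103014, 'cx': 315.44841161642876, 'cy': 238.33519274010112, 'extrinsics': array([[-0.00652659,  0.99272231, -0.12024902,  0.49862202],
       [-0.99995132, -0.00736888, -0.00656128,  0.24014839],
       [-0.00739963,  0.12020035,  0.99272208,  1.05896501],
       [ 0.        ,  0.        ,  0.        ,  1.        ]])}
```

View pics/top0.png

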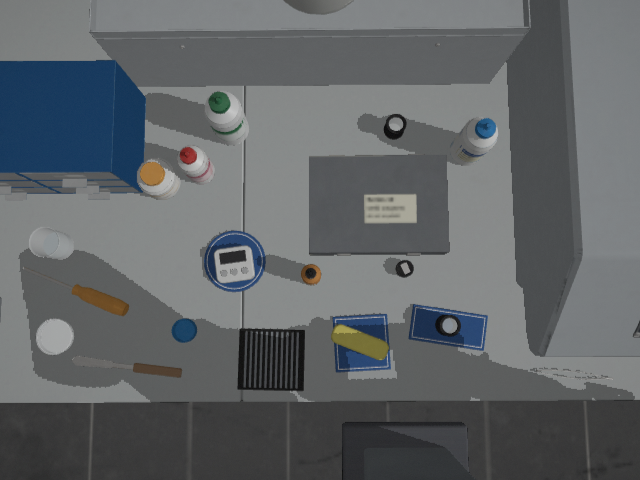

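View pics/scene0.png

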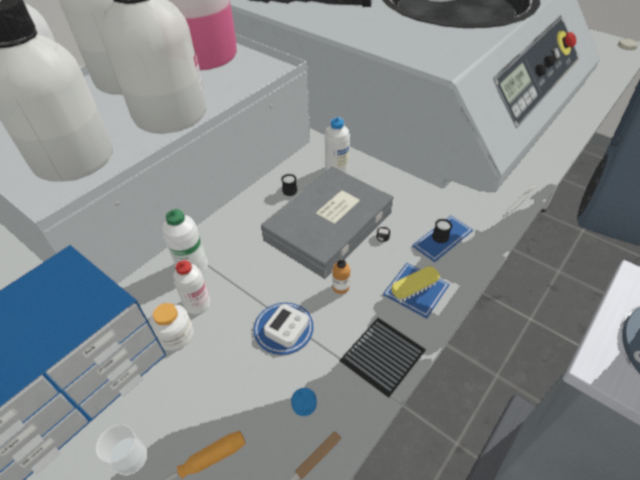

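The top view shows the timer on the round plate (235,262), the brush on the square plate (360,342), the loupe on the long plate (448,326), the mat at (272,359), the dropper at (311,273) and the specimen at (404,268).

```bash
python3 - <<'E'
from h import *
d=load('top0'); im=d['image'][:,:,::-1]
a=cv2.resize(im[295:385,325:495],None,fx=4.5,fy=4.5,interpolation=cv2.INTER_CUBIC)
b=cv2.resize(im[225:300,195:335],None,fx=4.5,fy=4.5,interpolation=cv2.INTER_CUBIC)
cv2.imwrite('pics/a.png',a);cv2.imwrite('pics/b.png',b); print(a.shape,b.shape)
# blue plates by colour, yellow, white
hsv=cv2.cvtColor(np.ascontiguousarray(im),cv2.COLOR_BGR2HSV)
def rep(nm,m,box,z):
    k=np.zeros_like(m);x0,y0,x1,y1=box;k[y0:y1,x0:x1]=m[y0:y1,x0:x1]
    c=max(cv2.findContours(k,0,1)[0],key=cv2.contourArea)
    p=np.array([w(d,*q[0],z)[:2]*1000 for q in cv2.convexHull(c)],np.float32)
    r=cv2.minAreaRect(p); print(nm,r, cv2.minEnclosingCircle(p))
blue=cv2.inRange(hsv,(95,90,30),(130,255,255)); yel=cv2.inRange(hsv,(20,110,60),(35,255,255))
wht=cv2.inRange(hsv,(0,0,150),(180,60,255)); dark=cv2.inRange(hsv,(0,0,0),(180,255,60))
rep('sq',blue,(325,305,395,380),.005);rep('long',blue,(400,300,495,355),.005);rep('rnd',blue,(195,225,272,298),.005)
rep('brush',yel,(325,305,395,380),.03);rep('timer',wht,(212,244,257,284),.021)
rep('mat',dark,(230,320,310,395),.004)
# tall: depth-based masks
v,u=np.mgrid[:480,:640]; P=np.array([w(d,x,y) for y in range(220,400) for x in range(190,500)])
for nm,(x0,x1,y0,y1,z0,z1) in dict(all=(0,1,-1,1,.03,.09)).items():
    m=np.all([P[:,2]>z0,P[:,2]<z1],0); k=(m.reshape(180,310)*255).astype(np.uint8)
    n,l,s,c=cv2.connectedComponentsWithStats(k)
    for i in range(1,n):
        if s[i,4]>20: q=P[l.ravel()==i]; print(s[i],np.round((q.min(0)+q.max(0))/2,4),q.min(0).round(3),q.max(0).round(3))
P_=P.reshape(180,310,3)
for (uu,vv) in [(360,342),(448,326),(225,270),(375,325),(415,315),(215,262),(290,330)]: print(uu,vv,P_[vv-220,uu-190].round(4))
E
```

```text
(405, 765, 3) (338, 630, 3)
sq ((418.26556396484375, 167.41534423828125), (83.54584503173828, 39.407718658447266), 89.3651351928711) ((420.0491638183594, 167.87200927734375), 45.01578903198242)
long ((468.4498596191406, 16.509307861328125), (131.7978973388672, 61.08586883544922), 80.84210205078125) ((468.7938537597656, 16.210914611816406), 71.2384033203125)
rnd ((587.0938110351562, 391.3623352050781), (108.70549011230469, 106.962890625), 89.56935119628906) ((587.4608154296875, 391.70904541015625), 54.75724792480469)
brush ((445.3405456542969, 173.31588745117188), (98.90374755859375, 32.97373580932617), 68.07819366455078) ((446.86737060546875, 172.61021423339844), 49.563453674316406)
timer ((580.3048095703125, 389.59173583984375), (57.67062759399414, 64.62312316894531), 7.735678672790527) ((581.069580078125, 389.6422424316406), 38.96150588989258)
mat ((414.7788391113281, 326.26190185546875), (115.09029388427734, 104.86922454833984), 88.2234878540039) ((414.4544372558594, 325.8895568847656), 76.43683624267578)
[ 119    0  141   36 4765] [0.6223 0.1385 0.044 ] [0.592 0.019 0.03 ] [0.653 0.258 0.058]
[111  44  20  21 335] [0.5596 0.2556 0.0599] [0.543 0.239 0.031] [0.576 0.272 0.088]
[248  95  23  22 382] [0.4718 0.0218 0.0402] [0.454 0.004 0.03 ] [0.489 0.04  0.05 ]
[ 141  104   58   36 1128] [0.4458 0.1732 0.0356] [0.416 0.125 0.03 ] [0.475 0.222 0.041]
360 342 [0.445  0.1726 0.0368]
448 326 [0.4711 0.0248 0.0459]
225 270 [0.5693 0.4042 0.0287]
375 325 [0.4726 0.1438 0.0053]
415 315 [0.4895 0.0733 0.005 ]
215 262 [0.5837 0.4227 0.0238]
290 330 [0.4648 0.2929 0.0028]
```

View pics/a.png

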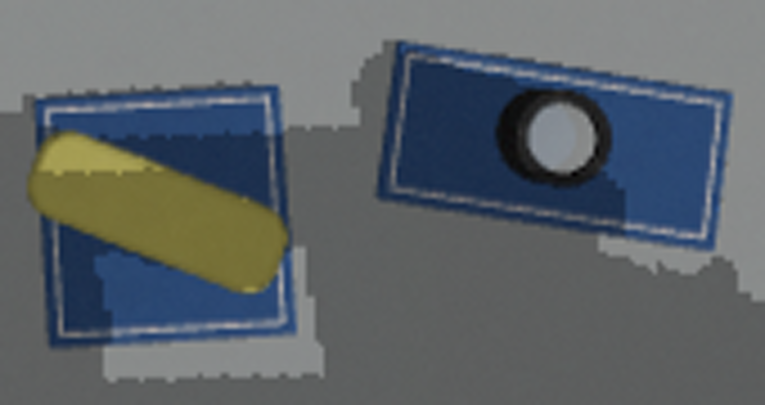

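View pics/b.png

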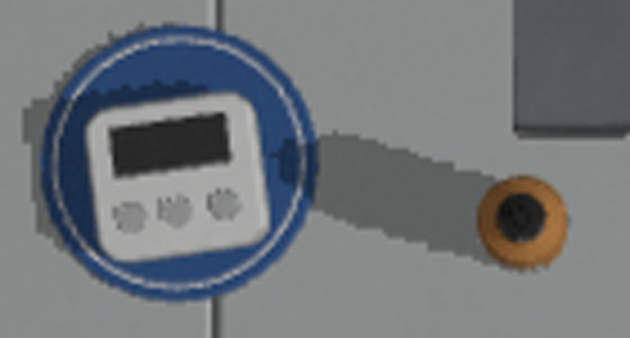

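The crop gives the square plate's corners at (37,98), (279,85), (295,333) and (50,347), and the loupe's top centre at about (560,138), r 51. The timer is turned slightly and the brush lies diagonally. I'll refine these values on the correct height planes and add a move planner.

```bash
cat >> h.py <<'E'
from scipy.spatial.transform import Rotation as Ro
def go(x,y,z,yaw):
    "print tool-frame move to TCP x,y,z with tool x axis at yaw deg: turn first, then shift"
    s=manip.sense(); R=Ro.from_quat(s['tool_rot']); T=Ro.from_euler('z',yaw,degrees=True)*Ro.from_euler('x',180,degrees=True)
    rv=np.degrees((R.inv()*T).as_rotvec()); sh=T.inv().apply(np.array([x,y,z])-s['tcp_pos'])
    print('tcp',s['tcp_pos'].round(4),'turn',rv.round(2),'shift mm',(sh*1000).round(1),'q6end~',round(np.arctan2(y,x)+np.pi/2-np.radians(yaw),2))
E
python3 - <<'E'
from h import *
d=load('top0'); im=d['image'][:,:,::-1]; hsv=cv2.cvtColor(np.ascontiguousarray(im),cv2.COLOR_BGR2HSV)
yel=cv2.inRange(hsv,(20,110,60),(35,255,255)); wht=cv2.inRange(hsv,(0,0,150),(180,60,255))
def rep(nm,m,box,z):
    k=np.zeros_like(m);x0,y0,x1,y1=box;k[y0:y1,x0:x1]=m[y0:y1,x0:x1]
    c=max(cv2.findContours(k,0,1)[0],key=cv2.contourArea)
    p=np.array([w(d,*q[0],z)[:2]*1000 for q in cv2.convexHull(c)],np.float32)
    print(nm,cv2.minAreaRect(p))
rep('brush',yel,(325,305,395,380),.033);rep('timer',wht,(212,244,257,284),.026)
C=[w(d,325+(a+.5)/4.5-.5,295+(b+.5)/4.5-.5,.005)[:2]*1000 for a,b in[(37,98),(279,85),(295,333),(50,347)]]
print('sq',cv2.minAreaRect(np.array(C,np.float32)),np.mean(C,0))
print('loupe',w(d,325+560.5/4.5-.5,295+138.5/4.5-.5,.045))
C=[w(d,195+(a+.5)/4.5-.5,225+(b+.5)/4.5-.5,.025)[:2]*1000 for a,b in[(84,104),(252,92),(272,241),(100,264)]]
print('timer',cv2.minAreaRect(np.array(C,np.float32)),np.mean(C,0))
go(.28,-.3,.2,19.8)
E
```

```text
brush ((445.495849609375, 173.5107421875), (98.61540985107422, 32.87761688232422), 68.07813262939453)
timer ((579.9113159179688, 388.8718566894531), (57.3928337097168, 64.31182861328125), 7.735719203948975)
sq ((442.5614013671875, 168.23196411132812), (95.65443420410156, 94.69727325439453), 2.5232858657836914) [442.64421934 168.20043645]
loupe [0.47230604 0.02283236 0.045     ]
timer ((581.7417602539062, 389.4934387207031), (62.526878356933594, 66.9078598022461), 7.22056770324707) [580.7431383  389.35649479]
tcp [ 0.2112 -0.5875  0.2155] turn [-0.11 -0.02 -0.04] shift mm [ 162.1 -247.2   15.5] q6end~ 0.41
```

Call:
drive_tool(plan=[[0.023,-0.035,0.002,0,0,0,1],[0.023,-0.035,0.002,0,0,0,1],[0.023,-0.035,0.002,0,0,0,1],[0.023,-0.035,0.002,0,0,0,1],[0.023,-0.035,0.002,0,0,0,1],[0.023,-0.035,0.002,0,0,0,1],[0.023,-0.035,0.002,0,0,0,1]])

```text
t: 0.8
tcp_pos: [0.28, -0.3013, 0.2022]
tool_rot: [0.985, 0.171, 0.0, -0.0]
force: [0.4, 0.8, 0.3]
finger_gap: 0.999
gripper_force: 0.0
```

```bash
python3 -c "
from h import *
go(.39,.02,.2,19.8);go(.4723,.0228,.12,19.8)"
```

```text
tcp [ 0.28   -0.3013  0.2022] turn [-0.03 -0.01 -0.08] shift mm [ 212.3 -265.     2.2] q6end~ 1.28
tcp [ 0.28   -0.3013  0.2022] turn [-0.03 -0.01 -0.08] shift mm [ 290.7 -239.8   82.2] q6end~ 1.27
```

Call:
drive_tool(plan=[[0.0265,-0.0331,0,0,0,0,1],[0.0265,-0.0331,0,0,0,0,1],[0.0265,-0.0331,0,0,0,0,1],[0.0265,-0.0331,0,0,0,0,1],[0.0265,-0.0331,0,0,0,0,1],[0.0265,-0.0331,0,0,0,0,1],[0.0265,-0.0331,0,0,0,0,1],[0.0265,-0.0331,0,0,0,0,1],[0.039,0.0125,0.04,0,0,0,1],[0.039,0.0125,0.04,0,0,0,1]])

```text
t: 1.8
tcp_pos: [0.4631, 0.0219, 0.1326]
tool_rot: [0.985, 0.173, 0.002, 0.001]
force: [0.8, -0.1, 0.2]
finger_gap: 0.995
gripper_force: 0.0
```

```bash
python3 -c "
from h import *
snap('wrist','w1'); go(.4723,.0228,.025,19.8)"
```

```text
tcp [0.4671 0.0208 0.1244] turn [-0.13  0.15  0.04] shift mm [ 5.6 -0.1 99.4] q6end~ 1.27
```

View pics/w1.png

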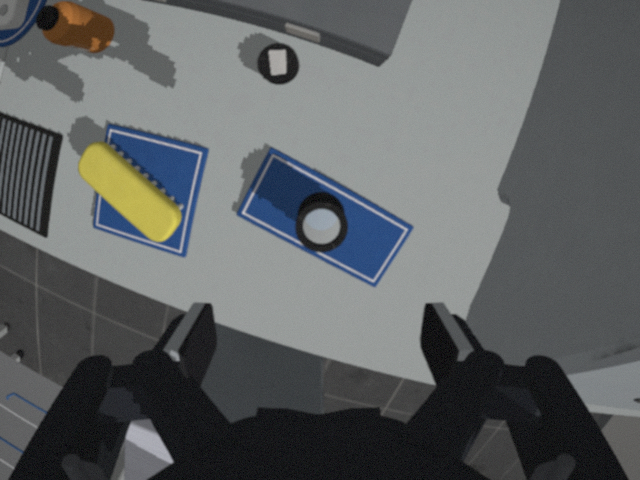

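The wrist view has the loupe centred between the fingers in u (322,222). Going down.

Call:
drive_tool(plan=[[0,0,0,0,0,0,1],[0,0,0,0,0,0,1],[0,0,0.025,0,0,0,1],[0,0,0.025,0,0,0,1],[0,0,0,0,0,0,1],[0,0,0,0,0,0,1]])

```text
t: 2.45
tcp_pos: [0.4611, 0.0199, 0.0842]
tool_rot: [0.985, 0.171, 0.001, 0.0]
force: [-0.8, 0.1, 0.2]
finger_gap: 1.003
gripper_force: 0.0
```

```bash
python3 -c "
from h import *
go(.4723,.0228,.025,19.8)"
```

```text
tcp [0.4611 0.0199 0.0842] turn [ 0.04 -0.07 -0.09] shift mm [11.5  1.  59.2] q6end~ 1.27
```

Call:
drive_tool(plan=[[0.0115,0.001,0,0,0,0,1],[0,0,0.02,0,0,0,1],[0,0,0.02,0,0,0,1],[0,0,0.019,0,0,0,1],[0,0,0,0,0,0,1],[0,0,0,0,0,0,1]])

```text
t: 3.05
tcp_pos: [0.4739, 0.023, 0.0245]
tool_rot: [0.985, 0.172, 0.001, 0.0]
force: [-0.4, 0.2, 0.6]
finger_gap: 1.0
gripper_force: 0.0
```

Call:
drive_tool(plan=[[0,0,0,0,0,0,0],[0,0,0,0,0,0,-1],[0,0,0,0,0,0,-1],[0,0,0,0,0,0,-1],[0,0,0,0,0,0,-1],[0,0,0,0,0,0,-1],[0,0,0,0,0,0,-1],[0,0,0,0,0,0,-1]], newtons=25)

```text
t: 3.85
tcp_pos: [0.4731, 0.0231, 0.0244]
tool_rot: [0.985, 0.172, 0.001, 0.0]
force: [-0.5, 0.9, 6.4]
finger_gap: 0.393
gripper_force: 24.3
```

```bash
python3 -c "
from h import *
snap('wrist','w2'); go(.4723,.0228,.13,19.8); go(.415,.326,.13,19.8); print(manip.sense()['finger_gap'])"
```

```text
tcp [0.4731 0.0231 0.0244] turn [ 0.04 -0.07 -0.04] shift mm [  -0.9   -0.  -105.6] q6end~ 1.27
tcp [0.4731 0.0231 0.0244] turn [ 0.04 -0.07 -0.04] shift mm [  47.9 -304.7 -105.6] q6end~ 1.89
0.39190424552361225
```

View pics/w2.png

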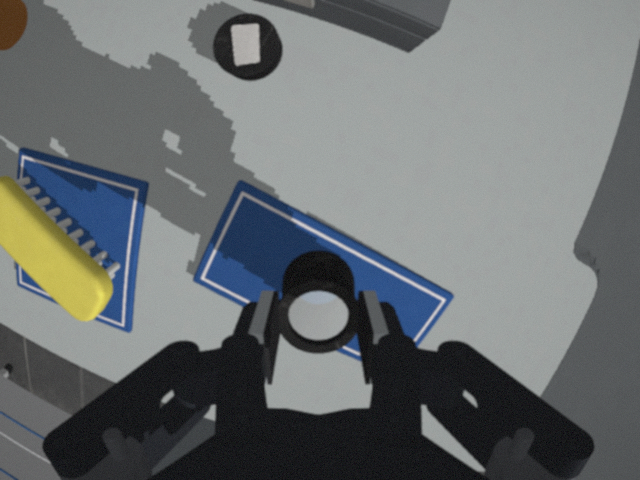

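The loupe is held between the pads. Lifting and carrying it to the mat.

Call:
drive_tool(plan=[[0,0,-0.01,0,0,0,-1],[0,0,-0.025,0,0,0,-1],[0,0,-0.025,0,0,0,-1],[0,0,-0.025,0,0,0,-1],[0,0,-0.02,0,0,0,-1],[0.004,-0.02,0,0,0,0,-1],[0.005,-0.035,0,0,0,0,-1],[0.006,-0.04,0,0,0,0,-1],[0.006,-0.04,0,0,0,0,-1],[0.006,-0.04,0,0,0,0,-1]])

```text
t: 4.9
tcp_pos: [0.4383, 0.1982, 0.1291]
tool_rot: [0.985, 0.171, 0.0, -0.0]
force: [0.1, -0.9, -0.9]
finger_gap: 0.392
gripper_force: 25.1
```

Call:
drive_tool(plan=[[0.006,-0.04,0,0,0,0,-1],[0.006,-0.04,0,0,0,0,-1],[0.005,-0.03,0,0,0,0,-1],[0.004,-0.02,0,0,0,0,-1],[0,0,0,0,0,0,-1],[0,0,0,0,0,0,-1]])

```text
t: 5.5
tcp_pos: [0.4143, 0.3262, 0.1288]
tool_rot: [0.985, 0.172, -0.0, 0.0]
force: [0.2, 0.7, 0.1]
finger_gap: 0.392
gripper_force: 25.1
```

```bash
python3 -c "
from h import *
go(.415,.326,.0245,19.8)"
```

```text
tcp [0.4143 0.3262 0.1288] turn [0.03 0.02 0.03] shift mm [  0.6   0.4 104.3] q6end~ 1.89
```

Call:
drive_tool(plan=[[0,0,0.03,0,0,0,-1],[0,0,0.03,0,0,0,-1],[0,0,0.025,0,0,0,-1],[0,0,0.015,0,0,0,-1],[0,0,0.0045,0,0,0,-1],[0,0,0,0,0,0,-1],[0,0,0,0,0,0,-1]])

```text
t: 6.2
tcp_pos: [0.4154, 0.3257, 0.0246]
tool_rot: [0.985, 0.171, 0.0, -0.0]
force: [0.5, -0.2, -0.2]
finger_gap: 0.392
gripper_force: 25.1
```

Call:
drive_tool(plan=[[0,0,0,0,0,0,0],[0,0,0,0,0,0,0.6],[0,0,0,0,0,0,1],[0,0,0,0,0,0,1],[0,0,0,0,0,0,1],[0,0,0,0,0,0,1]])

```text
t: 6.8
tcp_pos: [0.4147, 0.3264, 0.0241]
tool_rot: [0.985, 0.172, 0.0, 0.0]
force: [-0.7, 0.2, 0.4]
finger_gap: 1.0
gripper_force: 0.0
```

Call:
drive_tool(plan=[[0,0,-0.02,0,0,0,1],[0,0,-0.03,0,0,0,1],[0,0,-0.03,0,0,0,1],[0,0,-0.02,0,0,0,1],[0,0,0,0,0,0,1]])

```text
t: 7.3
tcp_pos: [0.4166, 0.3274, 0.1267]
tool_rot: [0.985, 0.172, 0.003, -0.001]
force: [0.8, -1.0, -0.2]
finger_gap: 0.999
gripper_force: 0.0
```

```bash
python3 -c "
from h import *
go(.4455,.1735,.12,68.1)"
```

```text
tcp [0.4166 0.3274 0.1267] turn [  0.11  -0.36 -48.33] shift mm [-132.    84.3    6.7] q6end~ 0.75
```

Call:
drive_tool(plan=[[0,0,0,0,0,-8,1],[0,0,0,0,0,-8,1],[0,0,0,0,0,-8,1],[0,0,0,0,0,-8,1],[0,0,0,0,0,-8,1],[0,0,0,0,0,-8.3,1],[-0.026,0.017,0,0,0,0,1],[-0.026,0.017,0,0,0,0,1],[-0.026,0.017,0,0,0,0,1],[-0.026,0.017,0,0,0,0,1]])

```text
t: 8.3
tcp_pos: [0.4382, 0.2033, 0.1228]
tool_rot: [0.829, 0.56, -0.001, -0.0]
force: [-0.2, -0.6, -0.1]
finger_gap: 0.999
gripper_force: 0.0
```

Call:
drive_tool(plan=[[-0.026,0.017,0,0,0,0,1],[0,0,0,0,0,0,1],[0,0,0,0,0,0,1]])

```text
t: 8.6
tcp_pos: [0.4445, 0.1735, 0.1232]
tool_rot: [0.829, 0.559, -0.001, -0.001]
force: [0.4, 0.8, 0.2]
finger_gap: 0.998
gripper_force: 0.0
```

```bash
python3 -c "
from h import *
snap('wrist','w3');go(.4455,.1735,.02,68.1)"
```

```text
tcp [0.4444 0.1742 0.1233] turn [-0.09  0.03 -0.08] shift mm [ -0.2   1.3 103.3] q6end~ 0.75
```

View pics/w3.png

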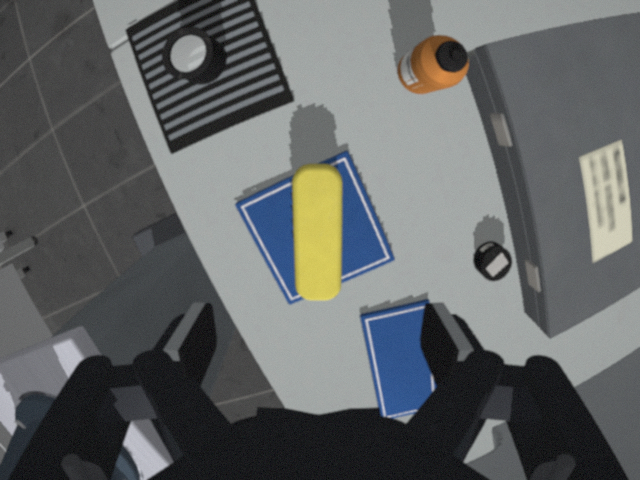

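The brush is upright in the view at u=318, parallel to the fingers, and the loupe stands on the mat. Descending.

Call:
drive_tool(plan=[[0,0.0013,0.03,0,0,0,1],[0,0,0.03,0,0,0,1],[0,0,0.025,0,0,0,1],[0,0,0.0165,0,0,0,1],[0,0,0,0,0,0,1],[0,0,0,0,0,0,1]])

```text
t: 9.25
tcp_pos: [0.4457, 0.1744, 0.0223]
tool_rot: [0.828, 0.56, -0.0, -0.0]
force: [0.6, 0.3, 1.0]
finger_gap: 0.999
gripper_force: 0.0
```

Call:
drive_tool(plan=[[0,0,0,0,0,0,0],[0,0,0,0,0,0,-1],[0,0,0,0,0,0,-1],[0,0,0,0,0,0,-1],[0,0,0,0,0,0,-1],[0,0,0,0,0,0,-1],[0,0,0,0,0,0,-1],[0,0,0,0,0,0,-1]])

```text
t: 10.05
tcp_pos: [0.4462, 0.1735, 0.0225]
tool_rot: [0.829, 0.56, -0.0, -0.0]
force: [1.0, -0.2, -0.1]
finger_gap: -0.001
gripper_force: 0.0
```

Call:
drive_tool(plan=[[0,0,-0.01,0,0,0,-1],[0,0,-0.025,0,0,0,-1],[0,0,-0.03,0,0,0,-1],[0,0,-0.025,0,0,0,-1],[0,0,0,0,0,0,-1],[0,0,0,0,0,0,-1]])

```text
t: 10.65
tcp_pos: [0.4464, 0.1736, 0.1133]
tool_rot: [0.829, 0.56, 0.001, 0.0]
force: [0.5, 0.6, -0.3]
finger_gap: 0.0
gripper_force: 0.0
```

```bash
python3 -c "
from h import *
go(.4685,.0165,.115,80.8)"
```

```text
tcp [0.4464 0.1736 0.1133] turn [  0.09  -0.04 -12.74] shift mm [-151.6   46.9   -1.7] q6end~ 0.2
```

The fingers closed on nothing, so I'll look.

```bash
python3 -c "
from h import *
snap('wrist','w4'); d=snap('top','top1')
a=cv2.imread('pics/w4.png'); b=cv2.resize(cv2.imread('pics/top1.png')[225:405,190:500],None,fx=2.5,fy=2.5)
cv2.imwrite('pics/c.png',b)
o=load('top0'); 
for (x,y) in [(450,325)]: pass
"
```

```text
(no output)
```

View pics/w4.png

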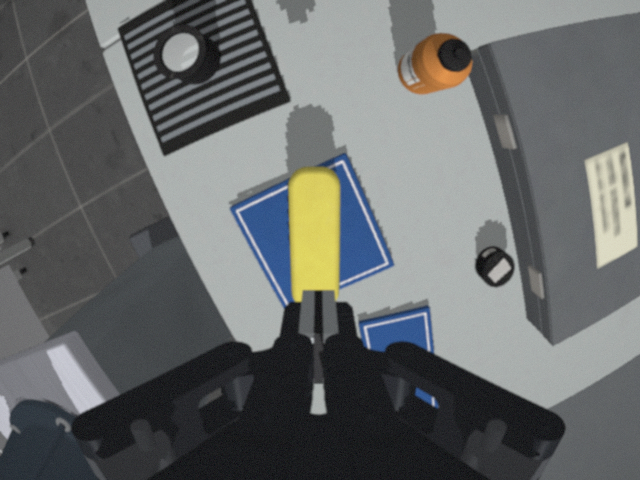

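View pics/c.png

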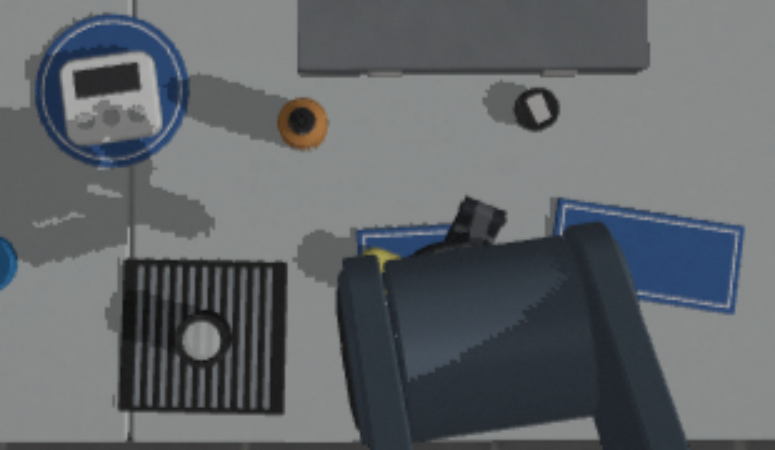

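The brush sits unmoved and level at (315,235) in the wrist view, with the fingers shut beyond its lower end. I'll measure where it is using the wrist depth.

```bash
cat >> h.py <<'E'
def wr(d,u,v):
    f=240/np.tan(np.radians(d['fov_y']/2)); a,b=u-d['cx'],v-d['cy']; r=np.hypot(a,b); t=r/f
    q=np.array([np.tan(t)*a/r,-np.tan(t)*b/r,-1])*d['z_map'][int(v),int(u)]
    p=d['mount'][:3,:3]@q+d['mount'][:3,3]
    return p, Ro.from_quat(d['s']['tool_rot']).apply(p)+d['s']['tcp_pos']
E
python3 - <<'E'
from h import *
for t in('w3','w4'):
    d=load(t); print(t,d['fov_y'],d['cx'],d['cy'],d['mount'].round(3).tolist())
    for p in [(317,170),(317,232),(317,280),(317,298),(295,230),(340,230),(370,250),(318,310),(318,340),(310,296)]: print(p,*[x.round(4) for x in wr(d,*p)])
d=load('w2')
for p in [(318,315),(318,270),(268,320),(370,320),(372,296)]: print('w2',p,*[x.round(4) for x in wr(d,*p)])
E
```

```text
w3 65.70646984690485 318.01794810760043 238.25715760245848 [[0.0, 0.954, 0.299, 0.077], [1.0, -0.0, 0.001, 0.001], [0.001, 0.299, -0.954, -0.158], [0.0, 0.0, 0.0, 1.0]]
(317, 170) [0.0473 0.0004 0.0867] [0.4624 0.2173 0.0364]
(317, 232) [0.0044 0.0003 0.0875] [0.4463 0.1775 0.0356]
(317, 280) [-0.0314  0.0003  0.0869] [0.4328 0.1443 0.0363]
(317, 298) [-0.046   0.0003  0.087 ] [0.4273 0.1308 0.0362]
(295, 230) [ 0.0053 -0.0149  0.0893] [0.4325 0.1841 0.0339]
(340, 230) [0.0056 0.0162 0.0883] [0.4615 0.1726 0.0348]
(370, 250) [-0.0194  0.0422  0.118 ] [0.476  0.1397 0.0051]
(318, 310) [-0.0756  0.001   0.1231] [4.168e-01 1.031e-01 1.000e-04]
(318, 340) [-0.1064  0.001   0.1231] [4.052e-01 7.460e-02 2.000e-04]
(310, 296) [-0.0445 -0.0048  0.0873] [0.4231 0.1341 0.0359]
w4 65.70646984690485 318.01794810760043 238.25715760245848 [[0.0, 0.954, 0.299, 0.077], [1.0, -0.0, 0.001, 0.001], [0.001, 0.299, -0.954, -0.158], [0.0, 0.0, 0.0, 1.0]]
(317, 170) [0.0484 0.0004 0.0777] [0.465  0.2184 0.0356]
(317, 232) [0.0075 0.0004 0.0771] [0.4497 0.1804 0.0362]
(317, 280) [-0.0267  0.0003  0.0763] [0.4369 0.1487 0.037 ]
(317, 298) [ 0.0118  0.0007 -0.0281] [0.4514 0.1843 0.1414]
(295, 230) [ 0.0087 -0.0142  0.0776] [0.4366 0.187  0.0356]
(340, 230) [1.000e-04 1.740e-02 1.072e-01] [0.4627 0.1673 0.0061]
(370, 250) [-0.0162  0.0408  0.1086] [0.4784 0.1434 0.0047]
(318, 310) [ 0.0116  0.0011 -0.0376] [0.4517 0.1839 0.1509]
(318, 340) [ 0.0085  0.0011 -0.0531] [0.4505 0.181  0.1664]
(310, 296) [ 0.0111 -0.0021 -0.025 ] [0.4486 0.1847 0.1383]
w2 (318, 315) [-0.0012  0.0006 -0.0173] [0.4722 0.0221 0.0417]
w2 (318, 270) [ 0.0156  0.0006 -0.007 ] [0.4881 0.0278 0.0314]
w2 (268, 320) [ 0.0116 -0.017  -0.0441] [0.4783 0.043  0.0685]
w2 (370, 320) [ 0.0114  0.0191 -0.0437] [0.4903 0.009  0.0682]
w2 (372, 296) [ 0.0121  0.0221 -0.0258] [0.492  0.0063 0.0502]
```

```bash
python3 - <<'E'
from h import *
for t,us in(('w4',(308,326)),('w2',(262,272,368,376)),('w3',(205,))):
    d=load(t)
    for u in us:
        print(t,u,[(v,*(wr(d,u,v)[0]*1000).round(0).astype(int),int(d['image'][v,u].mean())) for v in range(270,320,4)])
E
```

```text
w4 308 [(270, np.int64(-20), np.int64(-6), np.int64(78), 176), (274, np.int64(-23), np.int64(-6), np.int64(78), 179), (278, np.int64(-26), np.int64(-6), np.int64(77), 177), (282, np.int64(-29), np.int64(-6), np.int64(77), 178), (286, np.int64(-32), np.int64(-6), np.int64(77), 179), (290, np.int64(11), np.int64(-3), np.int64(-19), 128), (294, np.int64(11), np.int64(-3), np.int64(-24), 97), (298, np.int64(12), np.int64(-3), np.int64(-28), 98), (302, np.int64(11), np.int64(-3), np.int64(-30), 98), (306, np.int64(11), np.int64(-3), np.int64(-33), 101), (310, np.int64(11), np.int64(-3), np.int64(-36), 101), (314, np.int64(11), np.int64(-2), np.int64(-40), 101), (318, np.int64(11), np.int64(-2), np.int64(-43), 99)]
w4 326 [(270, np.int64(-20), np.int64(7), np.int64(79), 179), (274, np.int64(-23), np.int64(7), np.int64(79), 176), (278, np.int64(-25), np.int64(7), np.int64(77), 178), (282, np.int64(-29), np.int64(7), np.int64(78), 178), (286, np.int64(-32), np.int64(7), np.int64(77), 177), (290, np.int64(11), np.int64(4), np.int64(-19), 128), (294, np.int64(11), np.int64(4), np.int64(-24), 9
[... 3205 characters left out ...]
int64(614), 112), (274, np.int64(-249), np.int64(-259), np.int64(604), 68), (278, np.int64(-252), np.int64(-255), np.int64(589), 70), (282, np.int64(-258), np.int64(-253), np.int64(580), 67), (286, np.int64(-264), np.int64(-251), np.int64(571), 66), (290, np.int64(-269), np.int64(-249), np.int64(562), 67), (294, np.int64(-275), np.int64(-247), np.int64(554), 70), (298, np.int64(-280), np.int64(-246), np.int64(545), 64), (302, np.int64(-285), np.int64(-243), np.int64(534), 67), (306, np.int64(11), np.int64(-42), np.int64(-35), 26), (310, np.int64(12), np.int64(-41), np.int64(-39), 22), (314, np.int64(10), np.int64(-41), np.int64(-40), 29), (318, np.int64(7), np.int64(-42), np.int64(-38), 23)]
```

The wrist depth shows the real fingertips about 18 mm behind the TCP when shut, 21 mm at a gap of 0.39 and about 34 mm fully open. They are not 14 mm ahead as the nominal figure says. So the fingers closed above the brush, and the loupe was held only by its rim. From here I'll go correspondingly lower: TCP about -0.010 for the brush.

Call:
drive_tool(plan=[[0,0,0,0,0,0,1],[0,0,0,0,0,0,1],[0,0,0,0,0,0,1],[0,0,0,0,0,0,1],[0,0,0,0,0,0,1],[0,-0.001,0.03,0,0,0,1],[0,0,0.03,0,0,0,1],[0,0,0.025,0,0,0,1],[0,0,0,0,0,0,1],[0,0,0,0,0,0,1]])

```text
t: 11.75
tcp_pos: [0.4452, 0.1739, 0.0275]
tool_rot: [0.829, 0.56, -0.0, -0.0]
force: [-0.9, 0.0, 0.1]
finger_gap: 1.002
gripper_force: 0.0
```

Call:
drive_tool(plan=[[0,0,0.015,0,0,0,1],[0,0,0.015,0,0,0,1],[0,0,0.008,0,0,0,1],[0,0,0,0,0,0,1],[0,0,0,0,0,0,1]])

```text
t: 12.25
tcp_pos: [0.4458, 0.174, -0.0097]
tool_rot: [0.829, 0.56, 0.001, 0.0]
force: [-0.6, 1.0, 0.7]
finger_gap: 0.999
gripper_force: 0.0
```

Call:
drive_tool(plan=[[0,0,0,0,0,0,0],[0,0,0,0,0,0,-1],[0,0,0,0,0,0,-1],[0,0,0,0,0,0,-1],[0,0,0,0,0,0,-1],[0,0,0,0,0,0,-1],[0,0,0,0,0,0,-1],[0,0,0,0,0,0,-1]])

```text
t: 13.05
tcp_pos: [0.4454, 0.174, -0.0101]
tool_rot: [0.829, 0.56, 0.0, 0.0]
force: [-0.9, 0.2, 5.8]
finger_gap: 0.392
gripper_force: 24.9
```

```bash
python3 -c "
from h import *
d=snap('wrist','w5')
for u in(268,366): print([(v,*(wr(d,u,v)[0]*1000).round(0).astype(int).tolist()) for v in range(274,310,4)])
print([(v,*(wr(d,317,v)[0]*1000).round(0).astype(int).tolist(),d['image'][v,317].tolist()) for v in range(180,320,10)])
go(.4455,.1735,.1,68.1)"
```

```text
[(274, 16, -20, -15), (278, 15, -20, -15), (282, 13, -20, -16), (286, 11, -20, -15), (290, 9, -20, -16), (294, 11, -19, -24), (298, 11, -19, -27), (302, 11, -18, -31), (306, 12, -18, -35)]
[(274, 29, 17, -45), (278, 27, 17, -44), (282, 26, 17, -45), (286, 23, 18, -42), (290, 22, 18, -43), (294, 21, 18, -44), (298, 19, 18, -42), (302, 17, 18, -42), (306, 16, 18, -43)]
[(180, 55, 1, -11, [101, 105, 103]), (190, 51, 1, -11, [106, 108, 109]), (200, 48, 1, -15, [34, 50, 77]), (210, 49, 1, -40, [117, 110, 49]), (220, 48, 1, -47, [127, 120, 54]), (230, 44, 1, -46, [172, 164, 78]), (240, 41, 1, -46, [198, 187, 85]), (250, 38, 1, -46, [200, 188, 89]), (260, 35, 1, -47, [201, 188, 90]), (270, 30, 1, -45, [204, 192, 90]), (280, 27, 1, -46, [204, 195, 89]), (290, 23, 1, -45, [207, 194, 88]), (300, 20, 1, -47, [210, 196, 90]), (310, 16, 1, -46, [211, 198, 89])]
tcp [ 0.4454  0.174  -0.0101] turn [ 0.02 -0.01 -0.05] shift mm [  -0.4    0.2 -110.1] q6end~ 0.75
```

The brush is gripped at a gap of 0.39 (about 34 mm). Lifting and moving it to the long plate.

Call:
drive_tool(plan=[[0,0,-0.01,0,0,0,-1],[0,0,-0.025,0,0,0,-1],[0,0,-0.03,0,0,0,-1],[0,0,-0.025,0,0,0,-1],[0,0,-0.01,0,0,0,-1],[0,0,0,0,0,-6.4,-1],[0,0,0,0,0,-6.4,-1],[0,0,0,0,0,0,-1],[0,0,0,0,0,0,-1]])

```text
t: 14.0
tcp_pos: [0.4449, 0.1738, 0.0892]
tool_rot: [0.762, 0.648, -0.0, -0.0]
force: [-0.2, -1.0, -0.5]
finger_gap: 0.388
gripper_force: 25.2
```

```bash
python3 -c "
from h import *
go(.4685,.0165,.09,80.8)"
```

```text
tcp [0.4449 0.1738 0.0892] turn [-0.06  0.02 -0.08] shift mm [-151.5   48.5   -0.8] q6end~ 0.2
```

Call:
drive_tool(plan=[[-0.018,0.0055,0,0,0,0,-1],[-0.032,0.0105,0,0,0,0,-1],[-0.036,0.0115,0,0,0,0,-1],[-0.032,0.0105,0,0,0,0,-1],[-0.023,0.0075,0,0,0,0,-1],[-0.0105,0.003,0,0,0,0,-1],[0,0,0,0,0,0,-1],[0,0,0,0,0,0,-1],[0,0,0,0,0,0,-1]])

```text
t: 14.9
tcp_pos: [0.4684, 0.0179, 0.0894]
tool_rot: [0.761, 0.649, -0.0, -0.0]
force: [0.4, 0.5, -0.8]
finger_gap: 0.392
gripper_force: 25.2
```

```bash
python3 -c "
from h import *
go(.4685,.0165,-.01,80.8)
d=snap('wrist','w6')"
```

```text
tcp [0.4684 0.0179 0.0894] turn [-0.06 -0.02  0.12] shift mm [-1.3  0.3 99.4] q6end~ 0.2
```

View pics/w6.png

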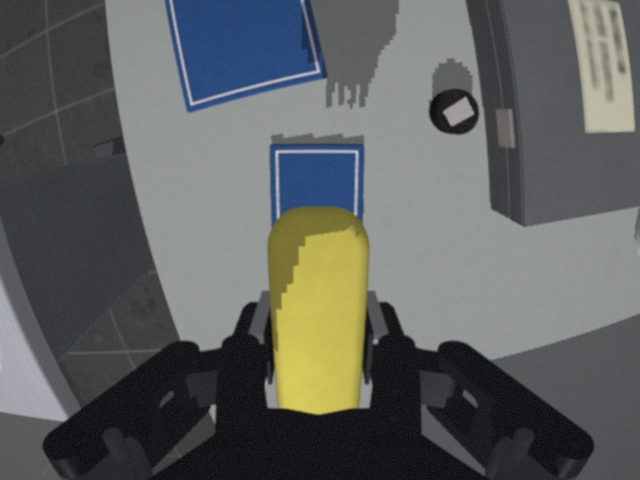

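The brush hangs centred and parallel over the plate (plate edges u 271–363, brush 268–369). Lowering and releasing.

Call:
drive_tool(plan=[[-0.0013,0,0.03,0,0,0,-1],[0,0,0.03,0,0,0,-1],[0,0,0.025,0,0,0,-1],[0,0,0.01,0,0,0,-1],[0,0,0.004,0,0,0,-1],[0,0,0,0,0,0,-1],[0,0,0,0,0,0,-1],[0,0,0,0,0,0,-1]])

```text
t: 15.75
tcp_pos: [0.4696, 0.0154, -0.0087]
tool_rot: [0.761, 0.649, 0.001, 0.001]
force: [-0.1, -0.3, -0.5]
finger_gap: 0.391
gripper_force: 25.2
```

Call:
drive_tool(plan=[[0,0,0,0,0,0,0],[0,0,0,0,0,0,0.6],[0,0,0,0,0,0,1],[0,0,0,0,0,0,1],[0,0,0,0,0,0,1],[0,0,-0.02,0,0,0,1],[0,0,-0.03,0,0,0,1],[0,0,-0.04,0,0,0,1],[0,0,-0.04,0,0,0,1],[0,0,0,0,0,0,1]])

```text
t: 16.75
tcp_pos: [0.4722, 0.0148, 0.1248]
tool_rot: [0.761, 0.649, 0.003, 0.004]
force: [1.0, -0.8, 0.5]
finger_gap: 1.003
gripper_force: 0.0
```

```bash
python3 -c "
from h import *
go(.5805,.389,.12,97.6)"
```

```text
tcp [0.4722 0.0148 0.1248] turn [  0.58   0.11 -16.73] shift mm [356.6 156.9   4.8] q6end~ 0.46
```

Call:
drive_tool(plan=[[0,0,0,0,0,-8.3,1],[0,0,0,0,0,-8.3,1],[0.03,0.013,0,0,0,0,1],[0.045,0.02,0,0,0,0,1],[0.045,0.02,0,0,0,0,1],[0.045,0.02,0,0,0,0,1],[0.045,0.02,0,0,0,0,1],[0.045,0.02,0,0,0,0,1],[0.045,0.02,0,0,0,0,1],[0.035,0.015,0,0,0,0,1]])

```text
t: 17.75
tcp_pos: [0.5719, 0.3695, 0.119]
tool_rot: [0.659, 0.752, -0.0, -0.0]
force: [0.9, -0.6, 1.1]
finger_gap: 1.003
gripper_force: 0.0
```

Call:
drive_tool(plan=[[0.02,0.01,0,0,0,0,1],[0,0,0,0,0,0,1],[0,0,0,0,0,0,1]])

```text
t: 18.05
tcp_pos: [0.5783, 0.3874, 0.1188]
tool_rot: [0.659, 0.752, -0.002, -0.0]
force: [-0.2, -0.9, 0.5]
finger_gap: 0.995
gripper_force: 0.0
```

```bash
python3 - <<'E'
from h import *
d=snap('wrist','w7'); go(.5805,.389,-.016,97.6)
# timer: points with world z in .02...032
pts=np.array([wr(d,u,v)[1] for v in range(120,300) for u in range(220,420)])
m=(pts[:,2]>.019)&(pts[:,2]<.035); p=(pts[m,:2]*1000).astype(np.float32)
k=(m.reshape(180,200)*255).astype(np.uint8); n,l,s,c=cv2.connectedComponentsWithStats(k); i=1+np.argmax(s[1:,4])
p=(pts[l.ravel()==i][:,:2]*1000).astype(np.float32)
print('timer',cv2.minAreaRect(p),len(p), np.median(pts[l.ravel()==i][:,2]))
E
```

```text
tcp [0.5783 0.3867 0.1191] turn [-0.18  0.08 -0.15] shift mm [  2.    2.5 135.1] q6end~ 0.46
timer ((579.745849609375, 392.4179992675781), (60.230499267578125, 65.156982421875), 7.774631500244141) 7281 0.025552794673917162
```

View pics/w7.png

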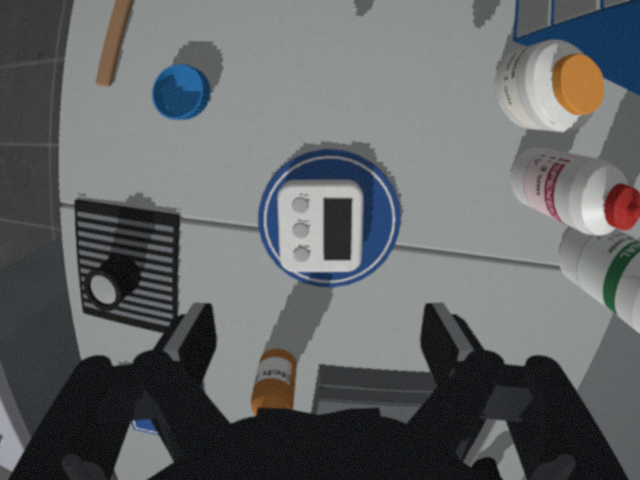

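The timer is centred between the fingers (320,227) and aligned. Descending to grip it.

Call:
drive_tool(plan=[[0.002,0.0021,0.03,0,0,0,1],[0,0,0.04,0,0,0,1],[0,0,0.03,0,0,0,1],[0,0,0.015,0,0,0,1],[0,0,0.012,0,0,0,1],[0,0,0.008,0,0,0,1],[0,0,0,0,0,0,1],[0,0,0,0,0,0,1]])

```text
t: 18.9
tcp_pos: [0.5822, 0.3904, -0.0133]
tool_rot: [0.66, 0.752, 0.001, 0.0]
force: [0.5, 0.5, -0.2]
finger_gap: 1.003
gripper_force: 0.0
```

Call:
drive_tool(plan=[[0,0,0,0,0,0,0.6],[0,0,0,0,0,0,0.2],[0,0,0,0,0,0,-1],[0,0,0,0,0,0,-1],[0,0,0,0,0,0,-1],[0,0,0,0,0,0,-1],[0,0,0,0,0,0,-1]])

```text
t: 19.6
tcp_pos: [0.5821, 0.3906, -0.0131]
tool_rot: [0.66, 0.752, 0.001, 0.0]
force: [-0.2, 0.6, 5.5]
finger_gap: 0.697
gripper_force: 28.9
```

Call:
drive_tool(plan=[[0,0,-0.01,0,0,0,-1],[0,0,-0.03,0,0,0,-1],[0,0,-0.035,0,0,0,-1],[0,0,-0.04,0,0,0,-1],[0,0,-0.025,0,0,0,-1],[0,0,0,0,0,5,-1],[0,0,0,0,0,0,-1],[0,0,0,0,0,0,-1]])

```text
t: 20.4
tcp_pos: [0.5805, 0.3897, 0.1249]
tool_rot: [0.691, 0.723, -0.001, -0.0]
force: [-0.0, 0.3, -1.6]
finger_gap: 0.697
gripper_force: 28.1
```

```bash
python3 -c "
from h import *
print(manip.sense()['finger_gap']);go(.4426,.1682,.12,92.5)"
```

```text
0.6968513922882164
tcp [0.5805 0.3897 0.1249] turn [-0.1   0.04  0.05] shift mm [-215.3 -147.4    4.9] q6end~ 0.32
```

Call:
drive_tool(plan=[[-0.02,-0.014,0,0,0,0,-1],[-0.035,-0.024,0,0,0,0,-1],[-0.04,-0.027,0,0,0,0,-1],[-0.04,-0.027,0,0,0,0,-1],[-0.035,-0.024,0,0,0,0,-1],[-0.027,-0.019,0,0,0,0,-1],[-0.018,-0.012,0,0,0,0,-1],[0,0,0,0,0,0,-1],[0,0,0,0,0,0,-1],[0,0,0,0,0,0,-1]])

```text
t: 21.4
tcp_pos: [0.4448, 0.1697, 0.1254]
tool_rot: [0.691, 0.722, 0.001, 0.0]
force: [0.2, 0.5, -0.6]
finger_gap: 0.696
gripper_force: 28.1
```

```bash
python3 -c "
from h import *
go(.4426,.1685,-.0131,92.5)
d=snap('wrist','w8')"
```

```text
tcp [0.4448 0.1697 0.1254] turn [ 0.06 -0.02  0.01] shift mm [ -1.1  -2.3 138.5] q6end~ 0.32
```

View pics/w8.png

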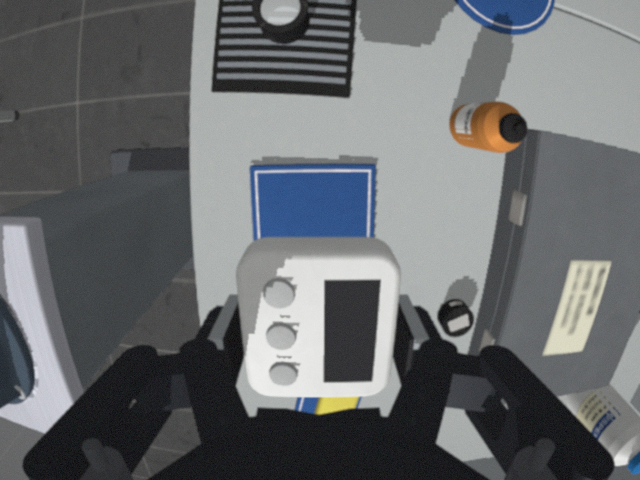

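The timer hangs roughly parallel over the plate. I'll measure the plate's yaw, since its far edge runs (251,168)–(376,163).

```bash
python3 - <<'E'
from h import *
d=load('w8'); im=d['image'].astype(int)
blue=(im[:,:,2]>im[:,:,0]+40)&(im[:,:,2]>60)
pts=[]
for u in range(262,368,3):
    vs=[v for v in range(140,200) if blue[v,u]]; pts.append(wr(d,u,vs[0]+1)[1][:2])
pts=np.array(pts); 
vx,vy,x0,y0=cv2.fitLine((pts*1000).astype(np.float32),cv2.DIST_HUBER,0,.01,.01).ravel(); print('far edge',np.degrees(np.arctan2(vy,vx))%180,pts[0],pts[-1])
for (lo,nm) in((1,'L'),(0,'R')):
    q=[]
    for v in range(180,232,3):
        us=[u for u in range(235,395) if blue[v,u]]; q.append(wr(d,us[1] if lo else us[-2],v)[1][:2])
    vx,vy,x0,y0=cv2.fitLine((np.array(q)*1000).astype(np.float32),cv2.DIST_HUBER,0,.01,.01).ravel(); print(nm,np.degrees(np.arctan2(vy,vx))%180,x0,y0)
# top camera edges (initial picture)
d=load('top0'); im=d['image'].astype(int); blue=(im[:,:,2]>im[:,:,0]+25)&(im[:,:,2]>40)
def fit(nm,pix):
    q=np.array([w(d,u,v,.005)[:2]*1000 for u,v in pix],np.float32); a=cv2.fitLine(q,cv2.DIST_HUBER,0,.01,.01).ravel(); print('top',nm,np.degrees(np.arctan2(a[1],a[0]))%180,a[2:])
fit('bottom',[(u,max(v for v in range(350,385) if blue[v,u])) for u in range(340,385)])
fit('top',[(u,min(v for v in range(300,335) if blue[v,u])) for u in range(338,384)])
fit('right',[(max(u for u in range(370,400) if blue[v,u]),v) for v in list(range(320,335))+list(range(355,366))])
E
```

```text
far edge 3.276462 [0.40203166 0.21359326] [0.48077594 0.21830817]
L 93.20267 394.8977 183.70198
R 93.42395 487.35938 186.21239
top bottom 92.87953 [395.36517 167.77298]
top top 92.87763 [489.67606 168.64043]
top right 3.1980114 [456.93433 122.05451]
```

Call:
drive_tool(plan=[[-0.001,-0.002,0.02,0,0,-0.6,-1],[0,0,0.035,0,0,0,-1],[0,0,0.035,0,0,0,-1],[0,0,0.025,0,0,0,-1],[0,0,0.015,0,0,0,-1],[0,0,0.005,0,0,0,-1],[0,0,0,0,0,0,-1],[0,0,0,0,0,0,-1],[0,0,0,0,0,0,-1]])

```text
t: 22.35
tcp_pos: [0.4425, 0.1682, -0.0086]
tool_rot: [0.688, 0.726, 0.001, 0.001]
force: [0.2, -0.0, 0.1]
finger_gap: 0.701
gripper_force: 28.1
```

```bash
python3 -c "
from h import *
go(.4425,.169,-.0131,93.1)"
```

```text
tcp [ 0.4425  0.1682 -0.0086] turn [ 0.12 -0.01 -0.02] shift mm [0.8 0.  4.5] q6end~ 0.31
```

Call:
drive_tool(plan=[[0,0,0.002,0,0,0,-1],[0,0,0.002,0,0,0,-1],[0,0,0,0,0,0,-1],[0,0,0,0,0,0,-1]])

```text
t: 22.75
tcp_pos: [0.4421, 0.168, -0.0132]
tool_rot: [0.688, 0.726, 0.0, 0.0]
force: [1.0, 0.5, 2.4]
finger_gap: 0.696
gripper_force: 28.4
```

Call:
drive_tool(plan=[[0,0,0,0,0,0,0.6],[0,0,0,0,0,0,1],[0,0,0,0,0,0,1],[0,0,0,0,0,0,1],[0,0,-0.01,0,0,0,1],[0,0,-0.03,0,0,0,1],[0,0,-0.03,0,0,0,1],[0,0,-0.035,0,0,0,1],[0,0,-0.03,0,0,0,1],[0,0,0,0,0,0,1]])

```text
t: 23.75
tcp_pos: [0.4443, 0.1684, 0.1256]
tool_rot: [0.688, 0.726, 0.003, 0.003]
force: [0.9, -0.7, -0.4]
finger_gap: 0.999
gripper_force: 0.0
```

```bash
python3 -c "
from h import *
go(.415,.326,.12,60)"
```

```text
tcp [0.4443 0.1684 0.1256] turn [ 0.49 -0.19 33.07] shift mm [ 121.8 -104.1    5.6] q6end~ 1.19
```

Call:
drive_tool(plan=[[0,0,0,0,0,8.3,1],[0,0,0,0,0,8.3,1],[0,0,0,0,0,8.3,1],[0,0,0,0,0,8.2,1],[0.025,-0.021,0,0,0,0,1],[0.035,-0.03,0,0,0,0,1],[0.035,-0.03,0,0,0,0,1],[0.027,-0.023,0,0,0,0,1],[0,0,0,0,0,0,1],[0,0,0,0,0,0,1]])

```text
t: 24.75
tcp_pos: [0.4117, 0.3258, 0.121]
tool_rot: [0.866, 0.501, -0.001, 0.0]
force: [-0.1, 0.7, 0.3]
finger_gap: 1.002
gripper_force: 0.0
```

```bash
python3 - <<'E'
from h import *
d=snap('wrist','w9'); go(.415,.326,-.004,60)
pts=np.array([wr(d,u,v)[1] for v in range(150,300) for u in range(240,400)])
m=(pts[:,2]>.034)&(pts[:,2]<.06); q=pts[m]; print(len(q)); print(cv2.minEnclosingCircle((q[:,:2]*1000).astype(np.float32)))
d=snap('top','top2')
Q=np.array([w(d,u,v) for v in range(310,400) for u in range(230,315)]); q=Q[(Q[:,2]>.036)&(Q[:,2]<.06)]
print('top',len(q),cv2.minEnclosingCircle((q[:,:2]*1000).astype(np.float32)))
E
```

```text
tcp [0.412 0.325 0.121] turn [-0.04  0.1  -0.01] shift mm [  2.4   2.1 125. ] q6end~ 1.19
2246
((414.39752197265625, 325.225341796875), 18.455432891845703)
top 0 ((0.0, 0.0), 0.0)
```

Call:
drive_tool(plan=[[0.002,0.002,0.03,0,0,0,1],[0,0,0.04,0,0,0,1],[0,0,0.03,0,0,0,1],[0,0,0.018,0,0,0,1],[0,0,0.009,0,0,0,1],[0,0,0,0,0,0,1],[0,0,0,0,0,0,1]])

```text
t: 25.55
tcp_pos: [0.4162, 0.3259, -0.0049]
tool_rot: [0.866, 0.499, 0.0, 0.0]
force: [0.3, -0.1, 0.4]
finger_gap: 1.002
gripper_force: 0.0
```

Call:
drive_tool(plan=[[0,0,0,0,0,0,0],[0,0,0,0,0,0,-1],[0,0,0,0,0,0,-1],[0,0,0,0,0,0,-1],[0,0,0,0,0,0,-1],[0,0,0,0,0,0,-1],[0,0,0,0,0,0,-1],[0,0,0,0,0,0,-1]])

```text
t: 26.35
tcp_pos: [0.4158, 0.3266, -0.0047]
tool_rot: [0.866, 0.5, 0.001, 0.0]
force: [-1.0, 0.6, 5.8]
finger_gap: 0.406
gripper_force: 24.6
```

Call:
drive_tool(plan=[[0,0,-0.01,0,0,0,-1],[0,0,-0.03,0,0,0,-1],[0,0,-0.035,0,0,0,-1],[0,0,-0.04,0,0,0,-1],[0,0,-0.015,0,0,0,-1],[0,0,0,0,0,0,-1],[0,0,0,0,0,0,-1]])

```text
t: 27.05
tcp_pos: [0.4151, 0.3262, 0.1246]
tool_rot: [0.866, 0.5, -0.0, -0.0]
force: [0.5, 0.6, -0.4]
finger_gap: 0.407
gripper_force: 25.1
```

```bash
python3 -c "
from h import *
go(.5873,.3915,.12,60)"
```

```text
tcp [0.4151 0.3262 0.1246] turn [-0.    0.   -0.04] shift mm [142.7 116.5   4.6] q6end~ 1.11
```

Call:
drive_tool(plan=[[0.016,0.013,0,0,0,0,-1],[0.03,0.0245,0,0,0,0,-1],[0.035,0.0285,0,0,0,0,-1],[0.03,0.0245,0,0,0,0,-1],[0.02,0.0165,0,0,0,0,-1],[0.0125,0.0095,0,0,0,0,-1],[0,0,0,0,0,0,-1],[0,0,0,0,0,0,-1],[0,0,0,0,0,0,-1]])

```text
t: 27.95
tcp_pos: [0.5861, 0.3915, 0.1231]
tool_rot: [0.866, 0.5, -0.002, -0.0]
force: [-0.1, 0.4, -0.6]
finger_gap: 0.407
gripper_force: 25.1
```

```bash
python3 -c "
from h import *
go(.5876,.392,-.0037,60)"
```

```text
tcp [0.5861 0.3915 0.1231] turn [-0.13  0.18 -0.03] shift mm [  1.2   1.  126.8] q6end~ 1.11
```

Call:
drive_tool(plan=[[0.001,0.001,0.02,0,0,0,-1],[0,0,0.035,0,0,0,-1],[0,0,0.035,0,0,0,-1],[0,0,0.02,0,0,0,-1],[0,0,0.01,0,0,0,-1],[0,0,0,0,0,0,-1],[0,0,0,0,0,0,-1],[0,0,0,0,0,0,-1]])

```text
t: 28.75
tcp_pos: [0.5907, 0.3932, 0.0065]
tool_rot: [0.866, 0.5, 0.002, 0.0]
force: [-0.6, -0.4, 0.0]
finger_gap: 0.405
gripper_force: 25.1
```

```bash
python3 -c "
from h import *
go(.5876,.392,-.0037,60)"
```

```text
tcp [0.5907 0.3932 0.0065] turn [ 0.11 -0.16 -0.04] shift mm [-2.6 -2.1 10.2] q6end~ 1.11
```

Call:
drive_tool(plan=[[-0.0025,-0.002,0.004,0,0,0,-1],[0,0,0.004,0,0,0,-1],[0,0,0.0018,0,0,0,-1],[0,0,0,0,0,0,-1],[0,0,0,0,0,0,-1],[0,0,0,0,0,0,-1]])

```text
t: 29.35
tcp_pos: [0.5864, 0.3915, -0.0036]
tool_rot: [0.866, 0.5, -0.0, 0.0]
force: [-3.5, -1.0, 7.4]
finger_gap: 0.404
gripper_force: 25.7
```

Call:
drive_tool(plan=[[0,0,0,0,0,0,0],[0,0,0,0,0,0,0.6],[0,0,0,0,0,0,1],[0,0,0,0,0,0,1],[0,0,0,0,0,0,1],[0,0,-0.01,0,0,0,1],[0,0,-0.03,0,0,0,1],[0,0,-0.04,0,0,0,1],[0,0,-0.04,0,0,0,1],[0,0,-0.03,0,0,0,1]])

```text
t: 30.35
tcp_pos: [0.5876, 0.3919, 0.1485]
tool_rot: [0.866, 0.5, 0.002, 0.0]
force: [0.4, 0.1, -0.5]
finger_gap: 1.003
gripper_force: 0.0
```

Call:
drive_tool(plan=[[-0.04,0,-0.02,0,0,0,1],[-0.045,0,0,0,0,0,1],[-0.045,0,0,0,0,0,1],[-0.045,0,0,0,0,0,1],[0,0,0,0,0,0,1],[0,0,0,0,0,0,1]])

```text
t: 30.95
tcp_pos: [0.4992, 0.2395, 0.1658]
tool_rot: [0.867, 0.499, 0.001, 0.0]
force: [-0.2, 0.6, -0.1]
finger_gap: 0.996
gripper_force: 0.0
```

```bash
python3 -c "
from h import *
d=snap('top','top3'); cv2.imwrite('pics/e.png',cv2.resize(cv2.imread('pics/top3.png')[225:405,190:500],None,fx=2.5,fy=2.5))
Q=np.array([w(d,u,v) for v in range(215,300) for u in range(195,275)]); q=Q[(Q[:,2]>.038)&(Q[:,2]<.06)]
print('loupe',len(q),cv2.minEnclosingCircle((q[:,:2]*1000).astype(np.float32)),q[:,2].max())"
```

```text
loupe 349 ((586.6981811523438, 388.54718017578125), 18.188373565673828) 0.05169084186694528
```

View pics/e.png

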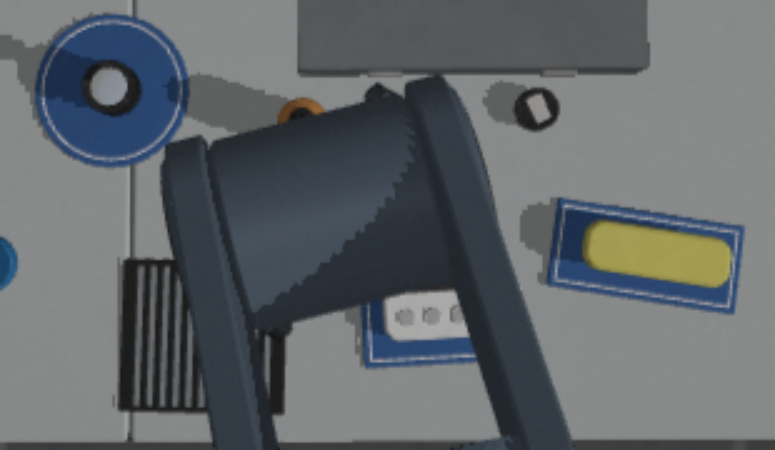

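The loupe and brush are on their plates, and the arm hides the timer. I'll move the arm left to measure all three.

Call:
drive_tool(plan=[[0.035,-0.039,-0.01,0,0,0,1],[0.035,-0.039,-0.01,0,0,0,1],[0.035,-0.039,0,0,0,0,1],[0.035,-0.039,0,0,0,0,1],[0.035,-0.039,0,0,0,0,1],[0.035,-0.039,0,0,0,0,1],[0,0,0,0,0,0,1],[0,0,0,0,0,0,1]])

```text
t: 31.8
tcp_pos: [0.4057, 0.5261, 0.1832]
tool_rot: [0.865, 0.502, 0.001, 0.0]
force: [-0.1, -1.0, -0.6]
finger_gap: 1.001
gripper_force: 0.0
```

```bash
python3 - <<'E'
from h import *
d=snap('top','top4'); cv2.imwrite('pics/f.png',cv2.resize(cv2.imread('pics/top4.png')[225:405,190:500],None,fx=2.5,fy=2.5))
im=d['image'][:,:,::-1]; hsv=cv2.cvtColor(np.ascontiguousarray(im),cv2.COLOR_BGR2HSV)
def rep(nm,m,box,z):
    k=np.zeros_like(m);x0,y0,x1,y1=box;k[y0:y1,x0:x1]=m[y0:y1,x0:x1]
    c=max(cv2.findContours(k,0,1)[0],key=cv2.contourArea)
    p=np.array([w(d,*q[0],z)[:2]*1000 for q in cv2.convexHull(c)],np.float32)
    print(nm,np.round(np.hstack(cv2.minAreaRect(p)),1))
blue=cv2.inRange(hsv,(95,90,30),(130,255,255)); yel=cv2.inRange(hsv,(20,110,60),(35,255,255)); wht=cv2.inRange(hsv,(0,0,110),(180,60,255))
rep('sq',blue,(325,305,395,380),.005);rep('long',blue,(400,300,495,355),.005);rep('rnd',blue,(195,225,272,298),.005)
rep('brush',yel,(400,300,495,355),.033); rep('timer',wht,(338,318,386,368),.026)
E
```

```text
sq [442.6 168.6  95.4  95.3   2.9]
long [468.5  16.5 131.8  61.2  80.8]
rnd [587.1 391.4 108.7 107.   89.6]
brush [470.7  14.9  99.6  32.9  80.2]
timer [443.4 168.2  59.   64.4   3. ]
```

View pics/f.png

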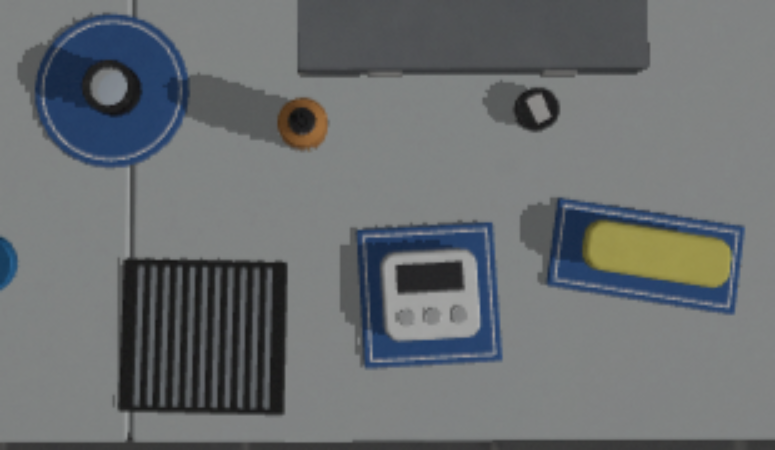

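All three are within about 3 mm of centre and aligned: timer at (431,294), brush at (658,254) and loupe at (111,88) in the crop. Handing in.

```bash
python3 -c "
from h import *
print(manip.sign_off())"
```

```text
the job is handed in; nothing more can be done
None
```

The timer, loupe and brush are each upright on their own plates, within about 3 mm of centre and, for the timer and brush, 1° of alignment; I handed the job in at about 32 s, with nothing tipped and the other things on the bench left alone.

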